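# Clear the heat sink off the salvage tray and hold the tray up level

### The job

A scrap heat sink is lying across the tray of salvaged parts, over its grip bar: lay it flat in the grey scrap bin and let go of it. Then take the tray by its grip bar, lift it about 12 cm clear of the bench and finish while still holding it there, still and level, ready to hand over, with the parts standing in it as they were. Leave everything else on the bench alone.

Things in the scene. Friction and masses are not known exactly. Their poses are not given: they have to be found in the camera images.
- tray: Loose open aluminium tray, 160 (its x) x 200 (its y) x 60 mm high, walls 4 mm, floor 4 mm thick, about 0.45 kg with its bar; stands on the bench. Origin: centre of the underside; z up. Three small parts stand in it.
- grip_bar: Flat-sided aluminium bar fixed in the tray, running along the tray's y from end wall to end wall through the middle: 16 mm wide (tray's x), 14 mm high, 192 mm long. Origin: centre of the bar, 43 mm above the tray's underside (bar's top at 50 mm, 10 mm below the rim; 32 mm of free height under it). Same axes as the tray. Free room of about 68 mm on each side at the middle.
- heat_sink: Loose aluminium heat sink with lengthwise fins pointing up: 190 long (its x) x 44 wide (its y) x 30 mm high, about 0.3 kg, graspable over its width. At the start it lies across the tray's rims, 60 mm above the bench, roughly along the tray's x, above the middle of the grip bar. Origin: centre of the underside.
- scrap_bin: Fixed open grey plastic bin, 270 (its x) x 170 (its y) x 50 mm high, walls and floor 5 mm, empty. Origin: centre of the underside; z up. It stands on the other side of the bench's middle from the tray, left or right.
- capacitor_a: Black round capacitor, 28 mm diameter, 36 mm high, standing loose in a corner of the tray (35 g). Origin: centre of the underside.
- capacitor_b: Like capacitor_a, in the neighbouring corner across the bar.
- transformer: Small transformer, 34 x 40 x 30 mm high, standing loose near the other end of the tray, beside the bar (about 80 g). Origin: centre of the underside.
- memory_module: Bystander: green memory module, 133 x 31 x 6 mm, lying flat on the bench between tray and bin, far part. Origin: centre of the underside.
- screwdriver: Bystander: screwdriver 170 mm long lying between tray and bin, near part.
- hard_drive: Bystander: hard drive 147 x 102 x 26 mm, flat on the bench to the left.
- case_fan: Bystander: black square fan 120 x 120 x 25 mm, flat on the bench to the right.
- tape_roll: Bystander: roll of black tape, 90 mm diameter, 22 mm high, flat, to the left.
- spray_can: Bystander: upright can, 52 mm diameter, 160 mm high, to the right at the back.
There are look-alikes about, which are no part of the job. Leave any blue, brown or orange look-alike of the heat_sink alone.

How it is judged:
By the outcome, as a careful person would: the job done as asked, in the order asked, and still so for the second after the job is handed in, while the arm keeps its last pose, push and grip.
It also fails if it takes over 59 s, if anything falls off the work surface, if the arm or the gripper's body presses on something with over 40 N, if the wrist force passes 120 N, or if a joint passes its speed limit or range.

### The arm

A 6-joint arm with a two-finger parallel gripper is mounted at the origin on the work surface. World frame = base frame: x ahead of the robot, y to its left, z up, the work surface at z = 0. Lengths are in m, angles in rad, forces in N, time in s.
With the tool pointing down it reaches from about 0.2 to 0.875 m from the base axis. Payload 3.4 kg.
Tool frame: the origin (TCP) lies midway between the tips of the shut fingers; the grasp point (between the pads) lies 19 mm behind it; z points along the fingers, y is the line along which they close (so a half turn about z gives the same grasp; the last joint's range is limited). The gripper opens to 94 mm and grips with 3 to 60 N. Pads are 16 mm wide; open, the fingers measure 119 mm over their backs; the gripper's body (75 mm by 177 mm) begins 78 mm behind the grasp point.
Start: joints at [-1.451, 0.276, 1.505, -0, 1.361, -0.121], TCP at [0.137, -0.558, 0.205] pointing down, gripper open.
Joint ranges: [-2.89, 2.89], [-0.75, 2.08], [0.22, 2.7], [-1.18, 4.32], [0.11, 2.71], [-2.7, 2.7]. Speed limits (rad/s): [2.57, 2.57, 3.14, 3.14, 3.14, 3.14].

### API

Orientations are given as a unit quaternion [w, x, y, z].
In Python, from station import env, imaging gives the robot as it stands. The module is installed in compiled form; this text tells all that it offers.
- The arm moves only by the tool carry_out, never from a script. Its argument "plan" is a list of rows, each an object with "twist": the turn, a rotation vector about the tool's x, y, z each as a share of 0.5 rad, from -1 to 1, a list of three; "dp": the shift along the tool's x, y, z each as a share of 1000 mm, from -1 to 1, a list of three; "jaw": the opening, from 0 (shut) to 1 (fully open). In form: [{"twist": [ax, ay, az], "dp": [x, y, z], "jaw": jaw}, ...]. A call has 1 to 5 rows; each row is the pose to reach, as a shift and turn from the pose commanded when the call began, along the tool's axes at that moment; what a row does not reach only later rows make up. A row lasts 1/8 s, in which the tool goes at most 62.5 mm and 10.7 degrees, less where a joint would pass 70% of its speed; a pose out of reach is approached as far as the arm can. A call with a number of a shift or a turn outside -1 to 1 is refused whole. A call with a gripper value outside its range is refused whole. The fingers move at their own pace and stop on an object; "force" is the grip in N (left out, the last holds). Time passes only in rows, so rows that repeat a pose let the fingers close. It gives the time, the measured TCP pose, the force, the opening and the grip force at its end, in the units of the state.
- env.get_obs(): the state, without advancing time (a new reading comes with each control period).
- imaging.snapshot(name): name is "scene" or "top" or "wrist"; returns (picture, depth): 420x560x3 uint8, red, green, blue; 420x560 float32, m along the optical axis (not along the pixel's ray), 0 where there is no reading.
- imaging.camera_params(name): a dict with "intrinsics" (3x3 intrinsics, pixels), "world_from_camera" (4x4, takes a point from camera to world coordinates). Camera axes: x right, y down, z forward; pixel columns grow to the right and rows downward; lengths in m; the calibration is good to about 2 mm. A picture is of the moment at which its call begins: read the wrist's pose just before it. camera_params takes no time and is no camera call; for the wrist camera it gives the pose at the moment of the call.
- env.sign_off(): hands the job in; it is judged then, once.
The state is a dict: "time_s": time; "joints": joint angles; "qvel": joint speeds; "effort": joint torques, N m; "tool_pos": TCP position; "orientation": TCP orientation; "ft_force": force on the tool from outside, world axes, zero at the start; "moment": the same for the moment, N m; "finger_gap": finger opening in m; "grip_force": force on a finger pad.
Only numpy, scipy, OpenCV 4.12 (cv2) and the standard library are available. Lean on these libraries where they do the work, as an engineer would, in place of code of your own. Each camera call takes 0.05 s, during which the arm holds its last target. There are 200 camera calls.

## Working session

There is one attempt and no reset: what is moved stays moved. The work goes in short steps, Python scripts to look and compute and a tool call to move; the robot and the scene stay as the last step left them, time stands still between calls to the robot, and variables do not carry over. Pictures are saved under pics/ and viewed, at most 10 in all, crops included, and the job is handed in when it is done.

Besides the shell and the picture viewer there is one more tool, called by a JSON object that holds its "name" and its "arguments", one argument or row to a line. carry_out: Moves the arm, as the interface text tells. Its arguments: {"type":"object","properties":{"plan":{"type":"array","items":{"type":"object","properties":{"twist":{"type":"array","items":{"type":"number"}},"dp":{"type":"array","items":{"type":"number"}},"jaw":{"type":"number"}}}},"force":{"type":"number"}},"required":["plan"]}

```bash
mkdir -p pics; ls
python3 - <<'E'
from station import env, imaging
import cv2,numpy as np
o=env.get_obs()
print({k:np.round(v,3).tolist() for k,v in o.items()})
for n in("scene","top"):
    p,d=imaging.snapshot(n); cv2.imwrite(f'pics/{n}0.png',p[:,:,::-1]); np.savez(f'{n}0.npz',p=p,d=d,K=imaging.camera_params(n)['intrinsics'],T=imaging.camera_params(n)['world_from_camera'])
    c=imaging.camera_params(n); print(n,np.round(c['intrinsics'],1).tolist(),np.round(c['world_from_camera'],3).tolist())
E
```

```text
pics
{'time_s': 0.0, 'joints': [-1.451, 0.277, 1.506, -0.0, 1.361, -0.121], 'qvel': [-0.0, -0.002, 0.001, -0.0, -0.001, -0.001], 'effort': [-0.001, -40.459, -23.723, 0.07, 0.035, -0.0], 'tool_pos': [0.137, -0.558, 0.205], 'orientation': [-0.001, 0.993, 0.12, -0.0], 'ft_force': [-0.213, -0.05, -0.46], 'moment': [-0.043, 0.003, -0.025], 'grip_force': 0.0, 'finger_gap': 0.094}
scene [[492.5, 0.0, 287.2], [0.0, 492.5, 214.5], [0.0, 0.0, 1.0]] [[-0.085, 0.554, -0.829, 1.831], [0.996, 0.06, -0.062, 0.107], [0.016, -0.831, -0.557, 1.021], [0.0, 0.0, 0.0, 1.0]]
top [[403.3, 0.0, 283.0], [0.0, 403.3, 207.7], [0.0, 0.0, 1.0]] [[0.004, -0.99, 0.143, 0.273], [-1.0, -0.003, 0.006, 0.018], [-0.006, -0.143, -0.99, 1.158], [0.0, 0.0, 0.0, 1.0]]
```

View pics/top0.png

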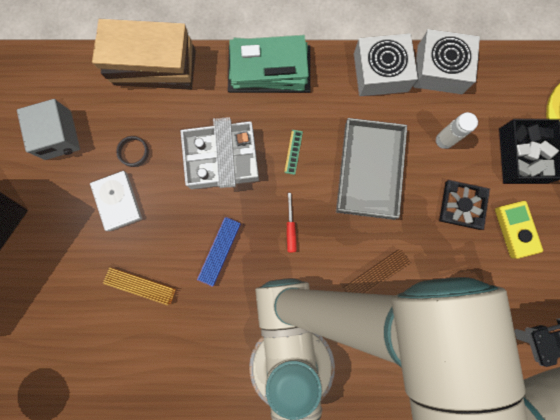

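View pics/scene0.png

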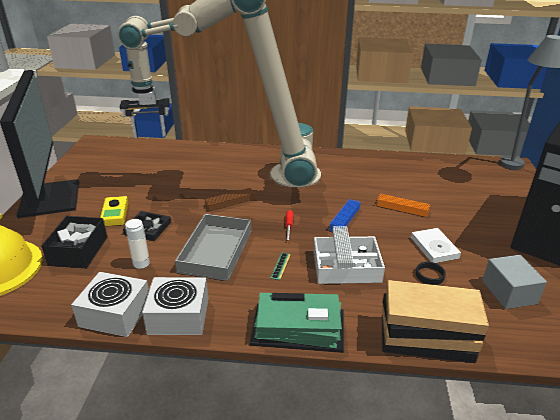

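The tray is at top px (220,155) and the bin at (373,168). There are four candidate heat sinks in the top view: silver (223,152), blue (219,252), orange (139,286) and brown (377,272). Only the silver one lies across the tray and has no look-alike colour, so it is the one meant. I'll confirm that in an enlarged crop.

```bash
cat > h.py <<'E'
import numpy as np,cv2
from station import env,imaging
def load(n):
    z=np.load(n+'.npz'); return z['p'],z['d'],z['K'],z['T']
def cloud(d,K,T):
    v,u=np.indices(d.shape); P=np.stack([(u-K[0,2])/K[0,0]*d,(v-K[1,2])/K[1,1]*d,d],-1)
    return P@T[:3,:3].T+T[:3,3]
def ray(uv,K,T,z):
    r=T[:3,:3]@np.linalg.solve(K,[uv[0],uv[1],1]); return T[:3,3]+r*(z-T[2,3])/r[2]
def tri(uv1,c1,uv2,c2):
    A=[];b=[]
    for uv,(K,T) in((uv1,c1),(uv2,c2)):
        r=T[:3,:3]@np.linalg.solve(K,[*uv,1]); r/=np.linalg.norm(r); M=np.eye(3)-np.outer(r,r); A.append(M); b.append(M@T[:3,3])
    return np.linalg.lstsq(np.vstack(A),np.hstack(b),rcond=None)[0]
E
python3 - <<'E'
from h import *
a=load('top0');b=load('scene0')
cr=cv2.resize(a[0][110:200,170:270],None,fx=4,fy=4,interpolation=cv2.INTER_CUBIC)
cs=cv2.resize(b[0][215:295,305:395],None,fx=4,fy=4,interpolation=cv2.INTER_CUBIC)
im=np.zeros((360,770,3),np.uint8); im[:360,:400]=cr; im[:320,405:765]=cs
cv2.imwrite('pics/crop1.png',im[:,:,::-1])
def rep(name,m,P):
    c=max(cv2.findContours(m.astype(np.uint8),0,2)[0],key=cv2.contourArea)
    q=np.zeros(m.shape,np.uint8);cv2.drawContours(q,[c],-1,1,-1);p=P[(q>0)&m]
    r=cv2.minAreaRect((p[:,:2]*1000).astype(np.float32)); print(name,len(p),np.round(r[0],1),np.round(r[1],1),round(r[2],1),'z',np.round(np.percentile(p[:,2],[5,50,95]),4))
for n,(p,d,K,T) in(('top',a),('scene',b)):
    P=cloud(d,K,T); x,y,z=P[...,0],P[...,1],P[...,2]
    box=(x>.25)&(x<.6)&(y>.0)&(y<.4)
    rep(n+' sink',box&(z>.075)&(z<.11),P)
    rep(n+' tray',box&(z>.03)&(z<.11),P)
    rep(n+' rim',box&(z>.055)&(z<.066),P)
    bx=(x>.2)&(x<.6)&(y>-.4)&(y<-.08)
    rep(n+' bin',bx&(z>.03)&(z<.06),P); 
    m=bx&(z>.0)&(z<.012)&(x<.45)&(x>.3)&(y<-.2)&(y>-.26); print('binfloor',np.median(z[m]))
    t=(d>0)&(abs(z)<.02); print('bench',np.median(z[t]))
E
```

```text
top sink 465 [545.5 183.7] [110.6  44.6] 5.2 z [0.0765 0.087  0.0918]
top tray 1445 [544.1 202.8] [111.4 210.7] 0.4 z [0.0368 0.0612 0.0901]
top rim 117 [530.3 281. ] [134.   66.9] 47.1 z [0.0559 0.0587 0.0625]
top bin 528 [ 513.4 -223.4] [171.1 192.8] 83.0 z [0.0325 0.0472 0.0514]
binfloor 0.0017053730970609804
bench -0.0007359787762053482
scene sink 263 [544.5 187.4] [108.7  45.1] 5.0 z [0.0762 0.087  0.092 ]
scene tray 963 [491.8 206. ] [210.7 215.8] 89.9 z [0.0331 0.0528 0.0902]
scene rim 74 [550.7 263.3] [99.5 85.6] 8.1 z [0.0552 0.0584 0.062 ]
scene bin 488 [ 511.7 -219. ] [172.2 196.9] 83.2 z [0.0313 0.043  0.0518]
binfloor 0.0038389638256485226
bench 0.00015910767606286402
```

View pics/crop1.png

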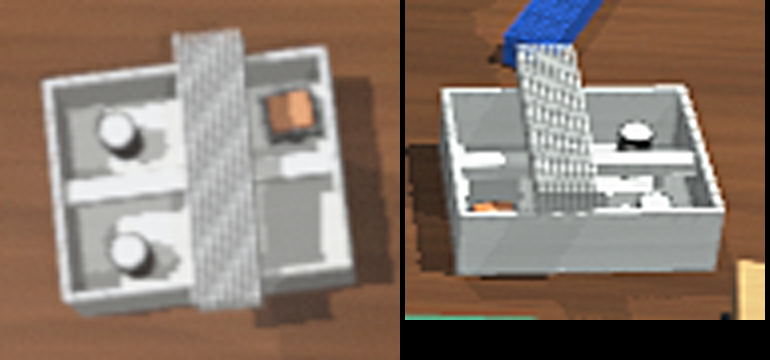

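The crop confirms it: a silver finned sink at crop (215,170), i.e. top px (224,152), lies across the tray over the bar. The capacitors are at crop (120,130) and (130,250), and the transformer is at (290,115). My search box cut the tray off at x=0.6, so I'll re-measure with wider limits.

Run:
```python
from h import *
a=load('top0');b=load('scene0')
def rep(name,m,P):
    c=max(cv2.findContours(m.astype(np.uint8),0,2)[0],key=cv2.contourArea)
    q=np.zeros(m.shape,np.uint8);cv2.drawContours(q,[c],-1,1,-1);p=P[(q>0)&m]
    r=cv2.minAreaRect((p[:,:2]*1000).astype(np.float32)); print(name,len(p),np.round(r[0],1),np.round(r[1],1),round(r[2],1),'z',np.round(np.percentile(p[:,2],[5,50,95]),4))
for n,(p,d,K,T) in(('top',a),('scene',b)):
    P=cloud(d,K,T); x,y,z=P[...,0],P[...,1],P[...,2]
    k=np.ones((3,3),np.uint8)
    box=(x>.25)&(x<.72)&(y>.05)&(y<.36)
    rep(n+' sink',box&(z>.075)&(z<.11),P)
    rep(n+' tray',box&(z>.05)&(z<.11),P)
    s=cv2.dilate((box&(z>.068)).astype(np.uint8),k)>0
    rep(n+' traywall',box&(z>.02)&(z<.066),P)
    rep(n+' bin',(x>.3)&(x<.75)&(y>-.4)&(y<-.08)&(z>.025)&(z<.06),P)
# rim / sink corners by two views (px read off the crops)
A=(a[2],a[3]);B=(b[2],b[3])
t=lambda u,v:(170+u/4,110+v/4)
s=lambda u,v:(305+(u-405)/4,215+v/4)
for nm,p,q in(('rim FR',t(325,50),s(457,214)),('rim NR',t(350,270),s(443,90)),('rim FL',t(45,82),s(722,212)),('rim NL',t(68,300),s(685,90)),
  ('sink far R',t(240,34),s(528,192)),('sink far L',t(176,36),s(594,192)),('sink near R',t(262,300),s(519,47)),('sink near L',t(196,308),s(574,47))):
    print(nm,np.round(tri(p,A,q,B),4), 'top ray z60',np.round(ray(p,*A,.06),3),'z90',np.round(ray(p,*A,.09),3))
```

```text
top sink 792 [585.4 187.4] [190.7  44.7] 5.3 z [0.0764 0.0872 0.0918]
top tray 1691 [583.1 205.9] [192.3 200.6] 7.4 z [0.0522 0.0723 0.0908]
top traywall 647 [322.6 200.9] [ 45.1 173.8] 67.4 z [0.021 0.028 0.032]
top bin 1013 [ 552.3 -228.1] [171.3 270.9] 83.1 z [0.0273 0.0458 0.0512]
scene sink 523 [587.2 191.1] [194.4  45.1] 5.0 z [0.0762 0.0866 0.092 ]
scene tray 1167 [585.2 209.8] [193.9 201.1] 7.2 z [0.051 0.071 0.091]
scene traywall 1725 [592.8 210.6] [175.8 201.9] 7.2 z [0.0234 0.0437 0.0606]
scene bin 1097 [ 554.3 -224.6] [173.1 282.9] 82.9 z [0.0266 0.0408 0.0515]
rim FR [0.6775 0.1175 0.0562] top ray z60 [0.676 0.117 0.06 ] z90 [0.665 0.114 0.09 ]
rim NR [0.518  0.0993 0.054 ] top ray z60 [0.517 0.097 0.06 ] z90 [0.51  0.095 0.09 ]
rim FL [0.6538 0.3175 0.0554] top ray z60 [0.652 0.315 0.06 ] z90 [0.642 0.307 0.09 ]
rim NL [0.4963 0.2977 0.053 ] top ray z60 [0.495 0.292 0.06 ] z90 [0.489 0.285 0.09 ]
sink far R [0.679  0.1718 0.0836] top ray z60 [0.688 0.177 0.06 ] z90 [0.677 0.173 0.09 ]
sink far L [0.6767 0.2184 0.0855] top ray z60 [0.686 0.223 0.06 ] z90 [0.675 0.217 0.09 ]
sink near R [0.4906 0.1583 0.0825] top ray z60 [0.495 0.158 0.06 ] z90 [0.489 0.154 0.09 ]
sink near L [0.4851 0.2035 0.0818] top ray z60 [0.489 0.203 0.06 ] z90 [0.484 0.198 0.09 ]
```

```bash
cat >> h.py <<'E'
from scipy.spatial.transform import Rotation as Ro
def go(pos,yawdeg,o=None):
    o=o or env.get_obs(); q=o['orientation']; R=Ro.from_quat([q[1],q[2],q[3],q[0]])
    Rt=Ro.from_euler('z',yawdeg,degrees=True)*Ro.from_matrix(np.diag([1.,-1,-1]))
    dp=R.inv().apply(np.array(pos)-o['tool_pos']); tw=(R.inv()*Rt).as_rotvec()/.5
    print('t',round(o['time_s'],2),'pos',np.round(o['tool_pos'],4),'yaw',np.round(np.degrees(np.arctan2(*R.as_matrix()[1::-1,0])),2),'tilt',np.round(np.degrees(R.as_matrix()[:2,2]),2),'gap',round(o['finger_gap'],4),'F',np.round(o['ft_force'],2),'grip',round(o['grip_force'],1),'M',np.round(o['moment'],2))
    print('dp',np.round(dp,4).tolist(),'twist',np.round(tw,3).tolist())
E
python3 -c "
from h import *
go([.586,.188,.2],5.3)"
```

```text
t 0.1 pos [ 0.137  -0.5579  0.2047] yaw 13.8 tilt [-0.01  0.09] gap 0.0941 F [-0.28  0.   -0.51] grip 0.0 M [ 0.04 -0.   -0.02]
dp [0.6139, -0.6173, 0.0058] twist [-0.003, -0.0, 0.297]
```

{"name": "carry_out", "arguments": {
  "plan": [
    {"twist":[0,0,0.1],"dp":[0.614,-0.617,0.0],"jaw":1},
    {"twist":[0,0,0.2],"dp":[0.614,-0.617,0.0],"jaw":1},
    {"twist":[0,0,0.297],"dp":[0.614,-0.617,0.0],"jaw":1},
    {"twist":[0,0,0.297],"dp":[0.614,-0.617,0.0],"jaw":1},
    {"twist":[0,0,0.297],"dp":[0.614,-0.617,0.0],"jaw":1}
  ]
}}

```text
time_s: 0.72
tool_pos: [0.299, -0.2889, 0.2053]
orientation: [-0.0, 0.999, 0.046, 0.0]
ft_force: [0.5, -0.4, -1.0]
finger_gap: 0.0939
grip_force: 0.0
```

```bash
python3 -c "
from h import *
go([.586,.188,.2],5.3)"
```

```text
t 0.72 pos [ 0.299  -0.2889  0.2053] yaw 5.24 tilt [0.02 0.01] gap 0.0939 F [ 0.49 -0.4  -1.02] grip 0.0 M [-0.03 -0.02  0.01]
dp [0.3294, -0.4486, 0.0054] twist [-0.0, -0.001, -0.002]
```

{"name": "carry_out", "arguments": {
  "plan": [
    {"twist":[0,0,0],"dp":[0.329,-0.448,0.0],"jaw":1},
    {"twist":[0,0,0],"dp":[0.329,-0.448,0.0],"jaw":1},
    {"twist":[0,0,0],"dp":[0.329,-0.448,0.0],"jaw":1},
    {"twist":[0,0,0],"dp":[0.329,-0.448,0.0],"jaw":1},
    {"twist":[0,0,0],"dp":[0.329,-0.448,0.0],"jaw":1}
  ]
}}

```text
time_s: 1.35
tool_pos: [0.4599, -0.021, 0.2054]
orientation: [0.0, 0.999, 0.046, 0.0]
ft_force: [1.4, -0.7, 0.4]
finger_gap: 0.0938
grip_force: 0.0
```

```bash
python3 -c "
from h import *
go([.586,.188,.2],5.3)"
```

```text
t 1.35 pos [ 0.4599 -0.021   0.2054] yaw 5.31 tilt [ 0.01 -0.03] gap 0.0938 F [ 1.37 -0.72  0.43] grip 0.0 M [-0.01 -0.06 -0.06]
dp [0.1449, -0.1964, 0.0053] twist [0.001, -0.0, 0.0]
```

{"name": "carry_out", "arguments": {
  "plan": [
    {"twist":[0,0,0],"dp":[0.145,-0.196,0.0],"jaw":1},
    {"twist":[0,0,0],"dp":[0.145,-0.196,0.0],"jaw":1},
    {"twist":[0,0,0],"dp":[0.145,-0.196,0.0],"jaw":1},
    {"twist":[0,0,0],"dp":[0.145,-0.196,0.0],"jaw":1},
    {"twist":[0,0,0],"dp":[0.145,-0.196,0.0],"jaw":1}
  ]
}}

```text
time_s: 1.98
tool_pos: [0.5868, 0.1889, 0.2039]
orientation: [-0.0, 0.999, 0.048, -0.0]
ft_force: [0.2, -1.1, 0.4]
finger_gap: 0.0941
grip_force: 0.0
```

Run:
```python
from h import *
go([.586,.188,.06],5.3)
c=imaging.camera_params('wrist'); p,d=imaging.snapshot('wrist')
K,T=c['intrinsics'],c['world_from_camera']; np.savez('w0.npz',p=p,d=d,K=K,T=T)
cv2.imwrite('pics/w0.png',p[:,:,::-1])
P=cloud(d,K,T); x,y,z=P[...,0],P[...,1],P[...,2]; print('cam',np.round(T,3).tolist())
m=(d>0)&(z>.08)&(z<.1)&(x>.4)&(x<.75)&(y>.1)&(y<.3)
q=P[m]; print(len(q)); r=cv2.minAreaRect((q[:,:2]*1000).astype(np.float32)); print(r,np.percentile(q[:,2],[5,50,95]))
for lo in np.arange(.48,.70,.03):
    s=q[(q[:,0]>lo)&(q[:,0]<lo+.03)]
    if len(s)>20: print(round(lo+.015,3),np.round([s[:,1].min(),s[:,1].max(),s[:,1].min()/2+s[:,1].max()/2],4))
```

```text
t 1.98 pos [0.5868 0.1889 0.2039] yaw 5.53 tilt [-0.06  0.04] gap 0.0941 F [ 0.2  -1.09  0.42] grip 0.0 M [ 0.    0.   -0.01]
dp [-0.0007, 0.0009, 0.1439] twist [-0.001, 0.002, 0.008]
cam [[0.097, -0.964, -0.249, 0.659], [-0.995, -0.094, -0.024, 0.196], [-0.0, 0.25, -0.968, 0.382], [0.0, 0.0, 0.0, 1.0]]
4760
((585.7684936523438, 188.8628692626953), (189.9066619873047, 44.13862991333008), 5.388646602630615) [0.0837959  0.08891785 0.0901079 ]
0.495 [0.1587 0.2033 0.181 ]
0.525 [0.1596 0.2057 0.1826]
0.555 [0.1631 0.2091 0.1861]
0.585 [0.1656 0.2114 0.1885]
0.615 [0.1682 0.2146 0.1914]
0.645 [0.1714 0.2179 0.1947]
0.675 [0.1744 0.2194 0.1969]
```

View pics/w0.png

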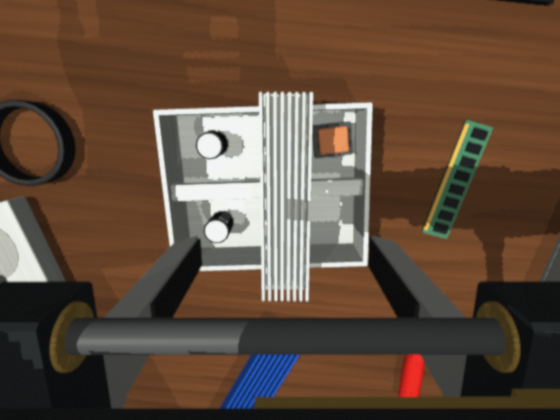

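The wrist view shows the silver sink over the bar, centred at px (286,197). It measures (0.586, 0.189) with its top at 0.090, which agrees with the other views. Next I descend and grip.

{"name": "carry_out", "arguments": {
  "plan": [
    {"twist":[0,0,0.01],"dp":[0,0,0.05],"jaw":1},
    {"twist":[0,0,0.01],"dp":[0,0,0.1],"jaw":1},
    {"twist":[0,0,0.01],"dp":[0,0,0.135],"jaw":1},
    {"twist":[0,0,0.01],"dp":[0,0,0.145],"jaw":1},
    {"twist":[0,0,0.01],"dp":[0,0,0.145],"jaw":1}
  ],
  "force": 25
}}

```text
time_s: 2.65
tool_pos: [0.5855, 0.1847, 0.0608]
orientation: [0.0, 0.999, 0.043, -0.0]
ft_force: [0.5, 0.3, 0.2]
finger_gap: 0.094
grip_force: 0.0
```

{"name": "carry_out", "arguments": {
  "plan": [
    {"twist":[0,0,0],"dp":[0,0,0],"jaw":0.6},
    {"twist":[0,0,0],"dp":[0,0,0],"jaw":0.5},
    {"twist":[0,0,0],"dp":[0,0,0],"jaw":0.4},
    {"twist":[0,0,0],"dp":[0,0,0],"jaw":0.4},
    {"twist":[0,0,0],"dp":[0,0,0],"jaw":0.4}
  ]
}}

```text
time_s: 3.28
tool_pos: [0.5856, 0.186, 0.0605]
orientation: [-0.0, 0.999, 0.044, 0.0]
ft_force: [-0.4, 2.0, -0.3]
finger_gap: 0.0473
grip_force: 1.1
```

```bash
python3 -c "
from h import *
go([.586,.189,.22],5.3)"
```

```text
t 3.27 pos [0.5856 0.186  0.0605] yaw 4.99 tilt [0.   0.03] gap 0.0473 F [-0.39  2.04 -0.27] grip 1.1 M [0.45 0.03 0.04]
dp [0.0006, -0.0031, -0.1595] twist [-0.001, -0.0, -0.011]
```

{"name": "carry_out", "arguments": {
  "plan": [
    {"twist":[0,0,-0.01],"dp":[0,-0.003,0],"jaw":0.5},
    {"twist":[0,0,-0.01],"dp":[0,-0.003,0],"jaw":0.4},
    {"twist":[0,0,-0.01],"dp":[0,-0.003,0],"jaw":0.4},
    {"twist":[0,0,-0.01],"dp":[0,-0.003,0],"jaw":0.4},
    {"twist":[0,0,-0.01],"dp":[0,-0.003,0],"jaw":0.4}
  ]
}}

```text
time_s: 3.9
tool_pos: [0.5854, 0.1883, 0.0604]
orientation: [0.0, 0.999, 0.046, -0.0]
ft_force: [-0.1, -1.3, 0.0]
finger_gap: 0.0436
grip_force: 25.0
```

```bash
python3 -c "
from h import *
go([.586,.189,.22],5.3)"
```

```text
t 3.9 pos [0.5854 0.1883 0.0604] yaw 5.29 tilt [-0.01 -0.03] gap 0.0436 F [-0.14 -1.34  0.  ] grip 25.0 M [-0.27  0.02  0.  ]
dp [0.0007, -0.0005, -0.1596] twist [0.001, 0.0, -0.0]
```

Gripped at 43.6 mm with 25 N. Now I lift it gently.

{"name": "carry_out", "arguments": {
  "plan": [
    {"twist":[0,0,0],"dp":[0,0,-0.005],"jaw":0.4},
    {"twist":[0,0,0],"dp":[0,0,-0.015],"jaw":0.4},
    {"twist":[0,0,0],"dp":[0,0,-0.04],"jaw":0.4},
    {"twist":[0,0,0],"dp":[0,0,-0.09],"jaw":0.4},
    {"twist":[0,0,0],"dp":[0,0,-0.12],"jaw":0.4}
  ],
  "force": 35
}}

```text
time_s: 4.53
tool_pos: [0.5863, 0.1891, 0.1834]
orientation: [-0.0, 0.999, 0.046, 0.002]
ft_force: [-0.2, 0.3, -4.7]
finger_gap: 0.0439
grip_force: 35.0
```

```bash
python3 -c "
from h import *
go([.553,-.2265,.18],-7)"
```

```text
t 4.53 pos [0.5863 0.1891 0.1834] yaw 5.29 tilt [0.19 0.06] gap 0.0439 F [-0.18  0.31 -4.73] grip 35.0 M [-0.01 -0.01 -0.05]
dp [-0.0714, 0.4108, 0.0028] twist [-0.002, -0.007, 0.429]
```

{"name": "carry_out", "arguments": {
  "plan": [
    {"twist":[0,0,0.03],"dp":[-0.004,0.025,0],"jaw":0.4},
    {"twist":[0,0,0.08],"dp":[-0.012,0.07,0],"jaw":0.4},
    {"twist":[0,0,0.13],"dp":[-0.021,0.12,0],"jaw":0.4},
    {"twist":[0,0,0.18],"dp":[-0.03,0.17,0],"jaw":0.4},
    {"twist":[0,0,0.23],"dp":[-0.038,0.22,0],"jaw":0.4}
  ]
}}

```text
time_s: 5.15
tool_pos: [0.5675, -0.0351, 0.181]
orientation: [-0.0, 1.0, -0.012, 0.0]
ft_force: [0.1, 0.6, -3.5]
finger_gap: 0.0437
grip_force: 35.0
```

```bash
python3 -c "
from h import *
go([.553,-.2265,.18],-7)"
```

```text
t 5.15 pos [ 0.5675 -0.0351  0.181 ] yaw -1.33 tilt [0.04 0.01] gap 0.0437 F [ 0.14  0.62 -3.54] grip 35.0 M [ 0.    0.   -0.04]
dp [-0.01, 0.1916, 0.001] twist [-0.001, -0.001, 0.198]
```

{"name": "carry_out", "arguments": {
  "plan": [
    {"twist":[0,0,0.05],"dp":[-0.003,0.05,0],"jaw":0.4},
    {"twist":[0,0,0.1],"dp":[-0.005,0.1,0],"jaw":0.4},
    {"twist":[0,0,0.16],"dp":[-0.008,0.155,0],"jaw":0.4},
    {"twist":[0,0,0.198],"dp":[-0.01,0.188,0],"jaw":0.4},
    {"twist":[0,0,0.198],"dp":[-0.01,0.192,0],"jaw":0.4}
  ]
}}

```text
time_s: 5.78
tool_pos: [0.5532, -0.2279, 0.1807]
orientation: [0.0, 0.998, -0.062, 0.0]
ft_force: [-0.6, 0.4, -3.6]
finger_gap: 0.0438
grip_force: 35.0
```

Run:
```python
from h import *
go([.553,-.2265,.06],-7)
c=imaging.camera_params('wrist'); p,d=imaging.snapshot('wrist')
P=cloud(d,c['intrinsics'],c['world_from_camera']); x,y,z=P[...,0],P[...,1],P[...,2]
cv2.imwrite('pics/w1.png',p[:,:,::-1])
m=(d>0)&(z>.04)&(z<.06)&(x>.35)&(x<.75)&(y>-.35)&(y<-.1)
q=P[m]; print(len(q),cv2.minAreaRect((q[:,:2]*1000).astype(np.float32)))
m=(d>0)&(z>.13)&(z<.25)&(x>.35)&(x<.75)&(y>-.35)&(y<-.1)&(x>.56)
q=P[m]; print('sink z',len(q),np.percentile(q[:,2],[5,50,95]))
```

```text
t 5.78 pos [ 0.5532 -0.2279  0.1807] yaw -7.16 tilt [ 0.02 -0.02] gap 0.0438 F [-0.64  0.45 -3.64] grip 35.0 M [ 0.09 -0.03  0.01]
dp [-0.0004, -0.0014, 0.1207] twist [0.001, -0.001, -0.006]
4948 ((579.2698364257812, -229.8201904296875), (170.30662536621094, 216.73736572265625), 83.16398620605469)
sink z 20782 [0.18565628 0.20656038 0.22812997]
```

View pics/w1.png

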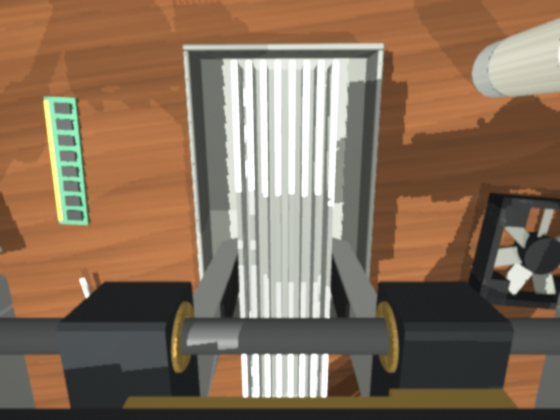

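The sink is lined up inside the bin: fins at px (286,200), walls at px 190–380. I'll lower it.

{"name": "carry_out", "arguments": {
  "plan": [
    {"twist":[0,0,0],"dp":[0,-0.001,0.05],"jaw":0.4},
    {"twist":[0,0,0],"dp":[0,-0.001,0.1],"jaw":0.4},
    {"twist":[0,0,0],"dp":[0,-0.001,0.14],"jaw":0.4},
    {"twist":[0,0,0],"dp":[0,-0.001,0.16],"jaw":0.4},
    {"twist":[0,0,0],"dp":[0,-0.001,0.168],"jaw":0.4}
  ]
}}

```text
time_s: 6.45
tool_pos: [0.5531, -0.2226, 0.0114]
orientation: [-0.001, 0.998, -0.06, -0.001]
ft_force: [0.6, -0.8, -3.4]
finger_gap: 0.0436
grip_force: 35.0
```

{"name": "carry_out", "arguments": {
  "plan": [
    {"twist":[0,0,0],"dp":[0,0,0.002],"jaw":0.4},
    {"twist":[0,0,0],"dp":[0,0,0.003],"jaw":0.4},
    {"twist":[0,0,0],"dp":[0,0,0.004],"jaw":0.4},
    {"twist":[0,0,0],"dp":[0,0,0.004],"jaw":0.4}
  ]
}}

```text
time_s: 6.95
tool_pos: [0.5539, -0.2249, 0.009]
orientation: [0.0, 0.998, -0.061, 0.0]
ft_force: [-0.6, 0.1, -3.3]
finger_gap: 0.0435
grip_force: 35.0
```

```bash
python3 -c "
from h import *
go([.553,-.2265,.006],-7)"
```

```text
t 6.95 pos [ 0.5539 -0.2249  0.009 ] yaw -6.98 tilt [ 0.05 -0.03] gap 0.0435 F [-0.64  0.05 -3.28] grip 35.0 M [ 0.01  0.02 -0.01]
dp [-0.0007, 0.0017, 0.003] twist [0.001, -0.002, 0.001]
```

Still hanging free at TCP 9 mm. I'll go 2 mm lower and then open gently.

{"name": "carry_out", "arguments": {
  "plan": [
    {"twist":[0,0,0],"dp":[0,0,0.001],"jaw":0.4},
    {"twist":[0,0,0],"dp":[0,0,0.002],"jaw":0.4},
    {"twist":[0,0,0],"dp":[0,0,0.002],"jaw":0.55},
    {"twist":[0,0,0],"dp":[0,0,0.002],"jaw":0.75},
    {"twist":[0,0,0],"dp":[0,0,0.002],"jaw":0.85}
  ]
}}

```text
time_s: 7.58
tool_pos: [0.5539, -0.2249, 0.0068]
orientation: [0.0, 0.998, -0.061, 0.0]
ft_force: [0.7, 0.8, -0.3]
finger_gap: 0.0678
grip_force: 0.0
```

{"name": "carry_out", "arguments": {
  "plan": [
    {"twist":[0,0,0],"dp":[0,0,0],"jaw":0.85},
    {"twist":[0,0,0],"dp":[0,0,-0.03],"jaw":0.85},
    {"twist":[0,0,0],"dp":[0,0,-0.08],"jaw":0.85},
    {"twist":[0,0,0],"dp":[0,0,-0.14],"jaw":0.85},
    {"twist":[0,0,0],"dp":[0,0,-0.19],"jaw":0.85}
  ]
}}

```text
time_s: 8.2
tool_pos: [0.5538, -0.2248, 0.1989]
orientation: [0.0, 0.998, -0.061, 0.001]
ft_force: [0.5, -0.5, -0.4]
finger_gap: 0.08
grip_force: 0.0
```

Run:
```python
from h import *
go([.57,.1,.2],7)
c=imaging.camera_params('wrist'); p,d=imaging.snapshot('wrist')
P=cloud(d,c['intrinsics'],c['world_from_camera']); x,y,z=P[...,0],P[...,1],P[...,2]
cv2.imwrite('pics/w2.png',p[:,:,::-1])
m=(d>0)&(z>.025)&(z<.045)&(x>.44)&(x<.67)&(abs(y+.226+.12*(x-.553))<.06)
q=P[m]; print(len(q),cv2.minAreaRect((q[:,:2]*1000).astype(np.float32)),np.percentile(q[:,2],[5,50,95]))
t=q[q[:,2]>.03]; print('plane',np.linalg.lstsq(np.c_[t[:,:2],np.ones(len(t))],t[:,2],rcond=None)[0])
```

```text
t 8.2 pos [ 0.5538 -0.2248  0.1989] yaw -6.97 tilt [ 0.09 -0.05] gap 0.08 F [ 0.46 -0.54 -0.38] grip 0.0 M [ 0.02 -0.03 -0.08]
dp [-0.0234, -0.3243, -0.0013] twist [0.002, -0.003, -0.488]
3372 ((553.7879028320312, -224.38766479492188), (44.11177062988281, 189.63291931152344), 83.05491638183594) [0.02918393 0.0339246  0.03517864]
plane [9.79948390e-06 3.58130404e-04 3.40192329e-02]
```

View pics/w2.png

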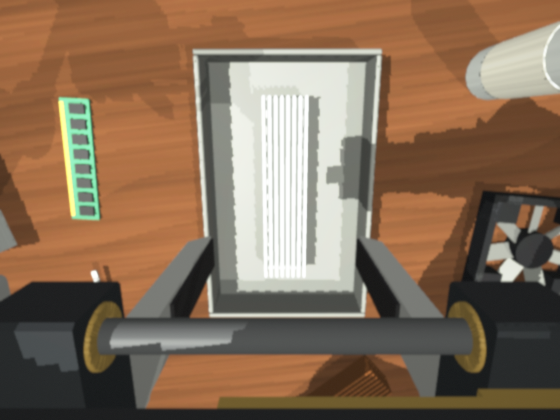

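The sink is flat in the bin at px (287,185), top at 34–35 mm with no slope. Now to the tray, turning to yaw 97°.

{"name": "carry_out", "arguments": {
  "plan": [
    {"twist":[0,0,-0.25],"dp":[-0.003,-0.05,0],"jaw":0.85},
    {"twist":[0,0,-0.5],"dp":[-0.007,-0.1,0],"jaw":0.85},
    {"twist":[0,0,-0.75],"dp":[-0.011,-0.15,0],"jaw":0.85},
    {"twist":[0,0,-1],"dp":[-0.015,-0.2,0],"jaw":0.85},
    {"twist":[0,0,-1],"dp":[-0.019,-0.25,0],"jaw":0.85}
  ]
}}

```text
time_s: 8.88
tool_pos: [0.5649, 0.0273, 0.1963]
orientation: [0.0, 0.982, 0.188, 0.0]
ft_force: [1.0, -0.3, 0.6]
finger_gap: 0.0797
grip_force: 0.0
```

```bash
python3 -c "
from h import *
go([.586,.207,.2],97)"
```

```text
t 8.88 pos [0.5649 0.0273 0.1963] yaw 21.7 tilt [ 0.02 -0.  ] gap 0.0797 F [ 0.98 -0.29  0.58] grip 0.0 M [-0.02 -0.04 -0.04]
dp [0.086, -0.1591, -0.0037] twist [0.001, -0.0, -2.628]
```

{"name": "carry_out", "arguments": {
  "plan": [
    {"twist":[0,0,-0.35],"dp":[0.025,-0.05,0],"jaw":0.85},
    {"twist":[0,0,-0.7],"dp":[0.05,-0.1,0],"jaw":0.85},
    {"twist":[0,0,-1],"dp":[0.075,-0.14,0],"jaw":0.85},
    {"twist":[0,0,-1],"dp":[0.086,-0.159,0],"jaw":0.85}
  ]
}}

```text
time_s: 9.38
tool_pos: [0.5862, 0.2075, 0.196]
orientation: [-0.0, 0.905, 0.426, -0.0]
ft_force: [0.5, -0.3, -0.3]
finger_gap: 0.0796
grip_force: 0.0
```

{"name": "carry_out", "arguments": {
  "plan": [
    {"twist":[0,0,-0.35],"dp":[0,0,0],"jaw":0.85},
    {"twist":[0,0,-0.7],"dp":[0,0,0],"jaw":0.85},
    {"twist":[0,0,-1],"dp":[0,0,0],"jaw":0.85},
    {"twist":[0,0,-1],"dp":[0,0,0],"jaw":0.85}
  ]
}}

```text
time_s: 9.88
tool_pos: [0.5863, 0.2043, 0.1963]
orientation: [0.0, 0.773, 0.634, -0.0]
ft_force: [-0.4, -0.7, 0.0]
finger_gap: 0.0795
grip_force: 0.0
```

```bash
python3 -c "
from h import *
go([.586,.207,.2],97)"
```

```text
t 9.88 pos [0.5863 0.2043 0.1963] yaw 78.72 tilt [-0.02 -0.05] gap 0.0795 F [-0.35 -0.71  0.04] grip 0.0 M [ 0.   -0.06 -0.  ]
dp [0.0026, -0.0008, -0.0037] twist [-0.001, 0.002, -0.638]
```

{"name": "carry_out", "arguments": {
  "plan": [
    {"twist":[0,0,-0.3],"dp":[0.003,-0.001,0],"jaw":0.85},
    {"twist":[0,0,-0.638],"dp":[0.003,-0.001,0],"jaw":0.85},
    {"twist":[0,0,-0.638],"dp":[0.003,-0.001,0],"jaw":0.85}
  ]
}}

```text
time_s: 10.25
tool_pos: [0.5859, 0.2078, 0.1964]
orientation: [0.0, 0.663, 0.749, -0.0]
ft_force: [-0.1, -0.5, -0.4]
finger_gap: 0.0799
grip_force: 0.0
```

Run:
```python
from h import *
go([.586,.207,.2],97)
for n in('wrist','top','scene'):
    c=imaging.camera_params(n); p,d=imaging.snapshot(n)
    np.savez(n+'3.npz',p=p,d=d,K=c['intrinsics'],T=c['world_from_camera'])
    if n=='wrist': cv2.imwrite('pics/w3.png',p[:,:,::-1])
    P=cloud(d,c['intrinsics'],c['world_from_camera']); x,y,z=P[...,0],P[...,1],P[...,2]
    bx=(d>0)&(x>.47)&(x<.71)&(y>.07)&(y<.35)
    m=bx&(z>.053)&(z<.066); q=P[m]; print(n,'rim',len(q),cv2.minAreaRect((q[:,:2]*1000).astype(np.float32)))
    for nm,lo,hi in(('bar',.045,.054),('cap/trafo',.027,.043)):
        a=np.radians(7); R=np.array([[np.cos(a),np.sin(a)],[-np.sin(a),np.cos(a)]])
        L=(P[...,:2]-[.586,.207])@R.T
        inn=bx&(abs(L[...,0])<.07)&(abs(L[...,1])<.09)
        if nm=='bar':
            mm=inn&(abs(L[...,0])<.02)&(z>lo)&(z<hi); q=P[mm]; 
            if len(q)>10: print(' bar',len(q),cv2.minAreaRect((q[:,:2]*1000).astype(np.float32)),np.median(q[:,2]))
        else:
            mm=(inn&(z>lo)&(z<hi)&(abs(L[...,0])>.013)).astype(np.uint8); nl,lab,st,ce=cv2.connectedComponentsWithStats(mm)
            for i in range(1,nl):
                if st[i,4]>30:
                    l=L[lab==i]; print(' part',st[i,4],np.round(l.min(0),3),np.round(l.max(0),3),'z',np.round(np.percentile(z[lab==i],[50,95]),3))
```

```text
t 10.25 pos [0.5859 0.2078 0.1964] yaw 96.93 tilt [-0.   -0.03] gap 0.0799 F [-0.14 -0.53 -0.39] grip 0.0 M [-0.04 -0.07  0.05]
dp [-0.0008, 0.0, -0.0036] twist [-0.0, 0.001, -0.002]
wrist rim 3723 ((589.3670043945312, 207.247314453125), (160.55953979492188, 200.61500549316406), 7.432105541229248)
 bar 2870 ((588.9603271484375, 207.3608856201172), (15.325433731079102, 180.06591796875), 7.399816513061523) 0.04902647481243563
 part 673 [0.034 0.044] [0.062 0.07 ] z [0.039 0.041]
 part 675 [-0.055  0.043] [-0.027  0.069] z [0.039 0.04 ]
 part 720 [ 0.032 -0.083] [ 0.066 -0.052] z [0.033 0.034]
top rim 257 ((588.8509521484375, 206.67691040039062), (161.97683715820312, 200.66571044921875), 7.216328144073486)
 bar 167 ((593.5255737304688, 163.35055541992188), (16.59173011779785, 88.51405334472656), 7.022507190704346) 0.04905037000373458
 part 109 [ 0.031 -0.089] [ 0.065 -0.054] z [0.033 0.036]
scene rim 427 ((590.0418090820312, 210.38504028320312), (171.4534149169922, 201.0397491455078), 7.416151523590088)
 bar 236 ((592.4876708984375, 207.72708129882812), (25.409143447875977, 179.5343780517578), 6.299447059631348) 0.049058145356616956
 part 49 [-0.069  0.046] [-0.024  0.07 ] z [0.038 0.042]
```

View pics/w3.png

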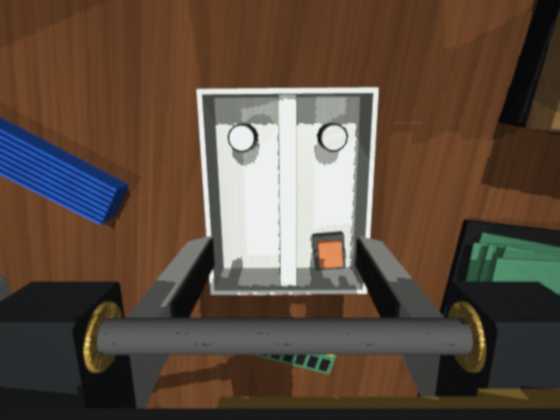

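The wrist view shows the bar vertical at px (287,190), the capacitors at (242,138) and (333,138), and the transformer at (330,252). That puts the tray centre at (0.589, 0.207), yaw 7.4°, bar top about 0.05. I'll grip about 3 mm toward the transformer, where the load balances.

```bash
python3 -c "
from h import *
go([.5894,.2045,.09],97.4)"
```

```text
t 10.4 pos [0.5859 0.2081 0.1964] yaw 97.02 tilt [ 0.   -0.01] gap 0.0798 F [-0.34 -0.9  -0.26] grip 0.0 M [-0.02 -0.09  0.02]
dp [-0.004, 0.003, 0.1064] twist [-0.0, 0.0, -0.013]
```

{"name": "carry_out", "arguments": {
  "plan": [
    {"twist":[0,0,-0.014],"dp":[-0.004,0.003,0.05],"jaw":0.65},
    {"twist":[0,0,-0.014],"dp":[-0.004,0.003,0.09],"jaw":0.65},
    {"twist":[0,0,-0.014],"dp":[-0.004,0.003,0.106],"jaw":0.65},
    {"twist":[0,0,-0.014],"dp":[-0.004,0.003,0.106],"jaw":0.65}
  ]
}}

```text
time_s: 10.9
tool_pos: [0.5891, 0.2047, 0.0898]
orientation: [-0.0, 0.659, 0.752, -0.001]
ft_force: [-0.4, 0.0, -0.0]
finger_gap: 0.0608
grip_force: 0.0
```

```bash
python3 -c "
from h import *
go([.5894,.2045,.024],97.4)"
```

```text
t 10.9 pos [0.5891 0.2047 0.0898] yaw 97.59 tilt [-0.09 -0.02] gap 0.0608 F [-0.38  0.03 -0.04] grip 0.0 M [ 0.02 -0.07 -0.04]
dp [-0.0002, 0.0004, 0.0658] twist [-0.003, 0.0, 0.006]
```

{"name": "carry_out", "arguments": {
  "plan": [
    {"twist":[0,0,0],"dp":[0,0,0.025],"jaw":0.65},
    {"twist":[0,0,0],"dp":[0,0,0.05],"jaw":0.65},
    {"twist":[0,0,0],"dp":[0,0,0.066],"jaw":0.65},
    {"twist":[0,0,0],"dp":[0,0,0.066],"jaw":0.65},
    {"twist":[0,0,0],"dp":[0,0,0.066],"jaw":0.5}
  ],
  "force": 10
}}

```text
time_s: 11.52
tool_pos: [0.5905, 0.2051, 0.0257]
orientation: [0.001, 0.658, 0.753, 0.001]
ft_force: [0.7, 0.2, 0.1]
finger_gap: 0.0542
grip_force: 0.0
```

```bash
python3 -c "
from h import *
go([.5894,.2045,.024],97.4)"
```

```text
t 11.53 pos [0.5905 0.2051 0.0257] yaw 97.64 tilt [0.13 0.02] gap 0.0542 F [0.66 0.19 0.09] grip 0.0 M [-0.09 -0.09 -0.05]
dp [-0.0004, -0.0011, 0.0017] twist [0.005, -0.0, 0.008]
```

{"name": "carry_out", "arguments": {
  "plan": [
    {"twist":[0,0,0.005],"dp":[0,-0.001,0.001],"jaw":0.4},
    {"twist":[0,0,0.005],"dp":[0,-0.001,0.001],"jaw":0.3},
    {"twist":[0,0,0.005],"dp":[0,-0.001,0.001],"jaw":0.25},
    {"twist":[0,0,0.005],"dp":[0,-0.001,0.001],"jaw":0.22},
    {"twist":[0,0,0.005],"dp":[0,-0.001,0.001],"jaw":0.22}
  ]
}}

```text
time_s: 12.15
tool_pos: [0.5884, 0.2047, 0.0234]
orientation: [0.0, 0.659, 0.752, -0.0]
ft_force: [-0.4, 0.3, -0.5]
finger_gap: 0.0207
grip_force: 0.0
```

```bash
python3 -c "
from h import *
go([.5893,.2045,.024],97.4)"
```

```text
t 12.15 pos [0.5884 0.2047 0.0234] yaw 97.5 tilt [-0.   -0.01] gap 0.0207 F [-0.35  0.26 -0.49] grip 0.0 M [ 0.01 -0.1   0.01]
dp [-0.0003, 0.0009, -0.0006] twist [-0.0, 0.0, 0.004]
```

{"name": "carry_out", "arguments": {
  "plan": [
    {"twist":[0,0,0],"dp":[0,0.001,0],"jaw":0.2},
    {"twist":[0,0,0],"dp":[0,0.001,0],"jaw":0.15},
    {"twist":[0,0,0],"dp":[0,0.001,0],"jaw":0.1},
    {"twist":[0,0,0],"dp":[0,0.001,0],"jaw":0.1}
  ]
}}

```text
time_s: 12.65
tool_pos: [0.5894, 0.2048, 0.0234]
orientation: [0.0, 0.659, 0.752, -0.0]
ft_force: [0.7, -1.3, 0.0]
finger_gap: 0.0159
grip_force: 10.0
```

{"name": "carry_out", "arguments": {
  "plan": [
    {"twist":[0,0,0],"dp":[0,0,0],"jaw":0.1},
    {"twist":[0,0,0],"dp":[0,0,0],"jaw":0.1},
    {"twist":[0,0,0],"dp":[0,0,0],"jaw":0.1}
  ],
  "force": 58
}}

```text
time_s: 13.02
tool_pos: [0.5894, 0.2048, 0.0234]
orientation: [0.0, 0.659, 0.752, 0.0]
ft_force: [0.5, 0.0, -1.5]
finger_gap: 0.0158
grip_force: 58.0
```

```bash
python3 -c "
from h import *
go([.5893,.2045,.144],97.4)"
```

```text
t 13.03 pos [0.5894 0.2048 0.0234] yaw 97.5 tilt [ 0.01 -0.  ] gap 0.0158 F [ 0.55  0.02 -1.51] grip 58.0 M [-0.03 -0.12 -0.03]
dp [-0.0003, -0.0001, -0.1206] twist [0.0, 0.0, 0.004]
```

The bar is held at 15.8 mm with 58 N. First a small, slow lift, then a check.

{"name": "carry_out", "arguments": {
  "plan": [
    {"twist":[0,0,0],"dp":[0,0,-0.002],"jaw":0.1},
    {"twist":[0,0,0],"dp":[0,0,-0.005],"jaw":0.1},
    {"twist":[0,0,0],"dp":[0,0,-0.009],"jaw":0.1},
    {"twist":[0,0,0],"dp":[0,0,-0.014],"jaw":0.1},
    {"twist":[0,0,0],"dp":[0,0,-0.02],"jaw":0.1}
  ]
}}

```text
time_s: 13.65
tool_pos: [0.5893, 0.2048, 0.0438]
orientation: [0.0, 0.659, 0.752, -0.0]
ft_force: [-0.3, -0.7, -5.1]
finger_gap: 0.0156
grip_force: 58.0
```

```bash
cat > chk.py <<'E'
from h import *
import sys
go([.5893,.2045,.144],97.4)
dz=env.get_obs()['tool_pos'][2]-.0234
for n in('wrist',):
    c=imaging.camera_params(n); p,d=imaging.snapshot(n); cv2.imwrite(sys.argv[1],p[:,:,::-1])
    P=cloud(d,c['intrinsics'],c['world_from_camera']); x,y,z=P[...,0],P[...,1],P[...,2]
    a=np.radians(7.4); R=np.array([[np.cos(a),np.sin(a)],[-np.sin(a),np.cos(a)]]); L=(P[...,:2]-[.589,.2072])@R.T
    m=(d>0)&(abs(L[...,0])<.09)&(abs(L[...,1])<.11)&(abs(z-.06-dz)<.007)&((abs(L[...,0])>.073)|(abs(L[...,1])>.093))
    l=L[m]; f=np.linalg.lstsq(np.c_[l,np.ones(len(l))],z[m],rcond=None)[0]; print('rim',m.sum(),'slope deg',np.round(np.degrees(f[:2]),2),'z',f[2],'tcp dz',dz)
    mm=((d>0)&(abs(z-.035-dz)<.008)&(abs(L[...,0])>.013)&(abs(L[...,0])<.07)&(abs(L[...,1])<.09)).astype(np.uint8); nl,lab,st,ce=cv2.connectedComponentsWithStats(mm)
    for i in range(1,nl):
        if st[i,4]>80: l=L[lab==i]; print(' part',st[i,4],np.round(l.min(0),3),np.round(l.max(0),3))
E
python3 chk.py pics/w4.png
```

```text
t 13.65 pos [0.5893 0.2048 0.0438] yaw 97.5 tilt [-0.   -0.01] gap 0.0156 F [-0.35 -0.74 -5.1 ] grip 58.0 M [-0.08 -0.05  0.04]
dp [-0.0003, -0.0001, -0.1002] twist [-0.0, 0.0, 0.004]
rim 15404 slope deg [-0.   0.1] z 0.07829300339976808 tcp dz 0.02038927213508424
 part 2897 [-0.058  0.043] [-0.03   0.071]
 part 2861 [0.031 0.043] [0.06 0.07]
 part 119 [-0.02   0.007] [-0.013  0.008]
 part 137 [0.013 0.007] [0.02  0.008]
```

Level to within 0.1°. Continuing up to about 12 cm.

{"name": "carry_out", "arguments": {
  "plan": [
    {"twist":[0,0,0],"dp":[0,0,-0.006],"jaw":0.1},
    {"twist":[0,0,0],"dp":[0,0,-0.016],"jaw":0.1},
    {"twist":[0,0,0],"dp":[0,0,-0.03],"jaw":0.1},
    {"twist":[0,0,0],"dp":[0,0,-0.045],"jaw":0.1},
    {"twist":[0,0,0],"dp":[0,0,-0.06],"jaw":0.1}
  ]
}}

```text
time_s: 14.32
tool_pos: [0.5896, 0.2049, 0.1049]
orientation: [0.0, 0.659, 0.752, 0.0]
ft_force: [-0.3, -0.6, -4.8]
finger_gap: 0.0154
grip_force: 58.0
```

{"name": "carry_out", "arguments": {
  "plan": [
    {"twist":[0,0,0],"dp":[0,0,-0.014],"jaw":0.1},
    {"twist":[0,0,0],"dp":[0,0,-0.026],"jaw":0.1},
    {"twist":[0,0,0],"dp":[0,0,-0.035],"jaw":0.1},
    {"twist":[0,0,0],"dp":[0,0,-0.04],"jaw":0.1},
    {"twist":[0,0,0],"dp":[0,0,-0.041],"jaw":0.1}
  ]
}}

```text
time_s: 14.95
tool_pos: [0.5894, 0.2048, 0.1445]
orientation: [0.0, 0.659, 0.752, -0.0]
ft_force: [-0.3, 0.4, -5.8]
finger_gap: 0.0157
grip_force: 58.0
```

{"name": "carry_out", "arguments": {
  "plan": [
    {"twist":[0,0,0],"dp":[0,0,0],"jaw":0.1},
    {"twist":[0,0,0],"dp":[0,0,0],"jaw":0.1},
    {"twist":[0,0,0],"dp":[0,0,0],"jaw":0.1},
    {"twist":[0,0,0],"dp":[0,0,0],"jaw":0.1}
  ]
}}

```text
time_s: 15.45
tool_pos: [0.5893, 0.2048, 0.1443]
orientation: [-0.0, 0.659, 0.752, -0.0]
ft_force: [-0.3, 0.6, -5.1]
finger_gap: 0.0157
grip_force: 58.0
```

```bash
python3 chk.py pics/w5.png
python3 - <<'E'
from h import *
p,d=imaging.snapshot('scene'); cv2.imwrite('pics/s5.png',p[:,:,::-1])
E
```

```text
t 15.45 pos [0.5893 0.2048 0.1443] yaw 97.5 tilt [-0.02 -0.01] gap 0.0157 F [-0.28  0.58 -5.09] grip 58.0 M [-0.01 -0.04 -0.01]
dp [-0.0003, -0.0, 0.0003] twist [-0.001, 0.0, 0.004]
rim 15403 slope deg [-0.03  0.09] z 0.17878559910601763 tcp dz 0.12086071318938602
 part 2903 [-0.058  0.043] [-0.03   0.071]
 part 2860 [0.031 0.043] [0.06 0.07]
 part 129 [0.013 0.007] [0.02  0.008]
 part 120 [-0.02   0.007] [-0.013  0.008]
```

View pics/s5.png

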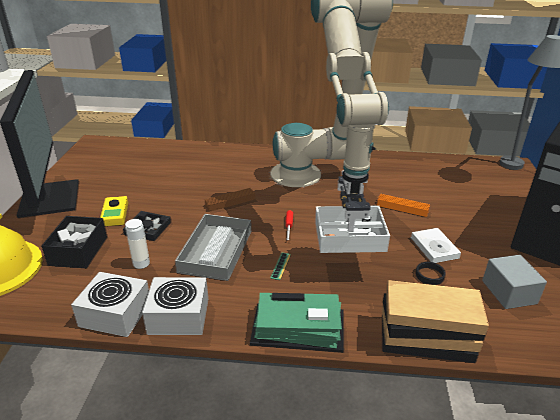

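View pics/w5.png

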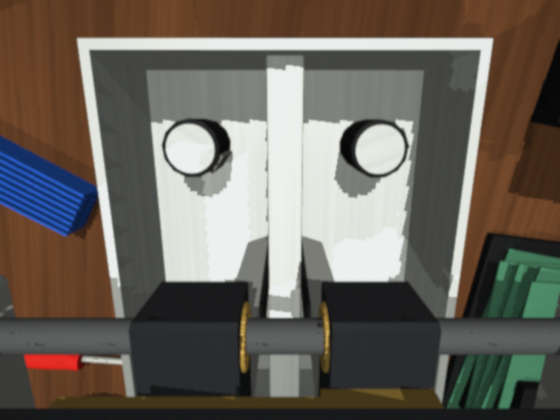

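The scene view shows the tray held in the air at (352,228) and the sink lying in the bin at (215,243), with everything else in place. The wrist view shows both capacitors standing at (193,147) and (378,148); the transformer is hidden by the gripper. The tray is level to 0.1° and 12.1 cm up, so I hand it in.

```bash
python3 -c "
from station import env
print(env.sign_off())"
```

```text
the job is handed in; nothing more can be done
None
```

The heat sink lies flat in the scrap bin, and the tray is held by its grip bar about 12 cm up, still and level. Both capacitors stand as they were; the transformer was out of view in the last pictures, so I could not confirm it. The job is handed in at about 15.5 s.

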